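Slide the spacer disc over the lip into the wafer press bed

TASK

Lay the 50 mm steel spacer disc flat on the loading shelf of the press bed, between the side rails, and let go of it. Then push it from behind, sliding it over the raised lip (never lifting it in from above) so that it drops flat into the pocket beyond, and push it on gently until the sprung backstop pad has yielded about 4 mm and hold it there for a moment, without driving the pad near the end of its 8 mm spring travel. Draw back and leave the disc lying in the pocket, and leave everything else on the table where it is.

Things in the scene. Friction and masses are not known exactly. Their poses are not given: they have to be found in the camera images.
- spacer: The spacer: plain steel disc, diameter 50 mm, 18 mm thick, edges bevelled 1 mm, about 0.27 kg (varies by a quarter), a dark centre mark 12 mm across on top. Lies on the table among two other steel rounds. Origin: centre of its underside; z up.
- bed: Press bed: fixed steel block 205 mm long, 80 mm wide, left of the loose discs. Origin: table height, mid-width, directly under the lip's sheer pocket-side face; x = push direction (shelf, lip, pocket; roughly away from the robot), y left, z up; its x, y, z in mm are used below. Side rails run its whole length: tops z=33, inner faces y=+-28, outer y=+-40.
- shelf (a point): Loading shelf, the near part of the bed, open at the near end: flat from bed x=-85 to x=-13, top z=30. This point: on its surface at bed x=-46, y=0, where the disc can be laid short of the lip.
- lip (a point): Raised lip across the bed: a ramp from x=-13 (z=30) up to x=-3 (z=33), flat top z=33 to x=0, then a sheer 3 mm drop to the pocket floor (z=30). As the disc tips over it, the trailing edge of its underside swings up to about z=36, so push on its flank just above that; in the pocket its top is at z=48, 15 mm above lip and rails. This point: on its top at bed x=0, y=0.
- bridge (a point): Dark fixed bridge bar across the pocket, bed x=34 to 44, underside z=62, top z=72 (stud in the middle to z=80; posts on the rails). This point: middle of the bar's top (bed x=39, y=0, z=72). Under it, from x=0 on, the pocket floor is at z=30.
- pad (a joint): Spring travel (m) of the steel backstop pad (40 mm wide, top z=49) at the pocket's far end: 0 free, grows to bed +x, hard stop 0.008. 2.5 N per mm, no preload, damped 0.15 N per mm/s; friction under the disc adds 1 to 8 N (more if the pusher bears down): 13 N of push gives about 2.5 to 5 mm. Its dark carriage is clamped, but at a setting that varies unmeasured: the free face is anywhere from bed x=54 to 68.
- small_disc: Bystander: smaller steel disc, diameter 32 mm, 18 mm thick. Origin: centre of underside.
- collar: Bystander: steel ring, outer diameter 60 mm, bore 40 mm, 12 mm high. Origin: centre of underside.
- wrench: Bystander: wrench lying left of the bed. Origin: underside, along its length.
- brush: Bystander: hand brush lying near left of the robot. Origin: underside, along its length.
- jar: Bystander: glass jar, 48 mm across, 70 mm high, at the far right of the bed. Origin: centre of underside.
- tin: Fixed bystander: open brass-coloured tin of wafers, 150 x 190 mm, 45 mm high, far right. Origin: centre of underside.
- sheets: Fixed bystander: stack of wafer sheets, 200 x 150 mm, 24 mm high, far left. Origin: centre of underside.

How it is judged (in metres and radians):
On the way, in this order (a step that is already met when the one before it is completed fails the run):
1. the spacer lies flat on the loading shelf between the rails, wholly short of the lip, and has been let go (x of spacer in the frame of bed between -0.075 and -0.034 m and y of spacer in the frame of bed between -0.006 and 0.006 m and z of spacer in the frame of bed between 0.028 and 0.032 m and angle between spacer's own z axis and vertical below 0.05 rad and contact force between the fingers and spacer below 0.05 N and linear speed of spacer below 0.01 m/s), for 0.2 s.
2. the spacer lies flat in the pocket beyond the lip and presses the backstop pad in by 2 mm or more, for 0.3 s (x of spacer in the frame of bed between 0.0235 and 0.055 m and y of spacer in the frame of bed between -0.006 and 0.006 m and z of spacer in the frame of bed between 0.028 and 0.0317 m and angle between spacer's own z axis and vertical below 0.05 rad and value of joint pad above 0.002 m), for 0.3 s.
At the end, for the whole second after the job is handed in: The spacer lies flat (within 3 degrees) on the pocket floor (underside within 2 mm of it), wholly beyond the lip, at rest and let go, with the pad no longer pressed in (under 1.5 mm) (x of spacer in the frame of bed between 0.0235 and 0.055 m and y of spacer in the frame of bed between -0.006 and 0.006 m and z of spacer in the frame of bed between 0.028 and 0.0317 m and angle between spacer's own z axis and vertical below 0.05 rad and linear speed of spacer below 0.01 m/s and contact force between the fingers and spacer below 0.05 N and value of joint pad below 0.0015 m); the robot touches nothing.
It fails at once if the backstop pad is driven in by more than 6.5 mm of its 8 mm (value of joint pad above 0.0065 m).
It fails at once if the spacer is carried low over the lip or pocket instead of sliding over the lip (x of spacer in the frame of bed between -0.015 and 0.07 m and y of spacer in the frame of bed between -0.04 and 0.04 m and z of spacer in the frame of bed between 0.042 and 0.075 m).
It fails at once if the small disc, collar, wrench, brush or jar is moved by more than 25 mm (distance of any of small_disc, collar, wrench, brush, jar from where it was at the start of the episode above 0.025 m).
It also fails if it takes over 72 s, if anything falls off the work surface, if the arm or the gripper's body presses on something with over 40 N, if the wrist force passes 120 N, or if a joint passes its speed limit or range.

ROBOT

A 6-joint arm with a two-finger parallel gripper is mounted at the origin on the work surface. World frame = base frame: x ahead of the robot, y to its left, z up, the work surface at z = 0. Lengths are in mm, angles in degrees, forces in N, time in s.
With the tool pointing down it reaches from about 325 to 900 mm from the base axis. Payload 3.5 kg.
Tool frame: the origin (TCP) lies at the very end of the fingers, on their centre line; the grasp point (between the pads) lies env.hold_point_z behind it (env.hold_point_z is the distance from the TCP to the grasp point, in mm); z points along the fingers, y is the direction in which the jaws open and shut (so a half turn about z gives the same grasp; the last joint's range is limited). The gripper opens to 85 mm and grips with 20 to 120 N. Pads are 22 mm wide; open, the fingers measure 114 mm over their backs; the gripper's body (76 mm by 85 mm) begins 54 mm behind the grasp point. The pads swing forward as they close: fully open they stand 13 mm farther back than shut.
Start: joints at [-71.07, 15.837, -1.513, 72.651, 0, 84.076], TCP at [262.689, -567.112, 231.313] pointing down, gripper open.
Joint ranges: [-178.77, 178.77], [-48.84, 107.48], [-61.69, 71.31], [-111.58, 123.2], [-90, 87.43], [-180, 180]. Speed limits (degrees/s): [147.25, 147.25, 180, 180, 180, 180].

INTERFACE

Orientations are given as [roll, pitch, yaw] about the fixed x, y, z axes, in that order (R = Rz(yaw) Ry(pitch) Rx(roll)).
In Python, from cell import env, imaging gives the robot as it stands.
- The arm moves only by the tool move_arm, never from a script. Its argument "plan" is a list of rows, each a list of 7 numbers: the shift along the world's x, y, z in units of 40 mm (1.0 is 40 mm), then the turn, a rotation vector about the world's x, y, z in degrees, then the finger opening in mm, from 0 to 85.4. A call has 1 to 12 rows; each row shifts and turns the pose as measured when the row begins; what a row does not reach is not made up. A row lasts 1/8 s, in which the tool goes at most 62.5 mm and 10.7 degrees, less where a joint would pass 70% of its speed; a pose out of reach is approached as far as the arm can. A call is refused whole if a number of a shift passes 1 or a number of a turn 10.7, either way. A call with a gripper value outside its range is refused whole. The fingers move at their own pace and stop on an object; "force" is the grip in N (left out, the last holds). Time passes only in rows, so rows that do not move let the fingers close. It gives the time, the measured TCP pose, the force and the opening at its end, in the units of the state.
- env.get_state(): the state, without advancing time (a new reading comes with each control period).
- imaging.grab_frame(name): name is "side" or "top" or "wrist"; returns a dict with "frame" (420x560x3 uint8, red, green, blue), "z_map" (420x560 float32, mm along the optical axis (not along the pixel's ray), 0 where there is no reading), "vfov" (degrees; the focal length in pixels is half the picture's height over the tangent of half this angle, whatever the lens; pixels are square), "cx", "cy" (the principal point, pixels), "distortion" ([k1, k2, p1, p2, k3] as OpenCV has them; the pictures are not rectified), "origin" and "attitude" of the camera in the world. Camera axes: x right, y down, z forward; pixel columns grow to the right and rows downward; lengths in mm; the calibration is good to about 2 mm. A picture is of the moment at which its call begins.
- env.hand_in(): hands the job in, once; it reports no verdict.
Trained networks look in a picture, given as the dict that the camera call returned (one of the last four; its "shot" number tells which), for a name from the list of things; names that differ only in an ending like _2 or _b are one class to them, and where a whole thing is asked for, a point or a joint stands for the part that bears it (a point fixed in the world has none). Each returns a list of dicts, best first, with "confidence" (0 to 1); they miss things now and then, are a little off and sometimes report something else, mostly with a low value. They report only what shows in the picture. A call takes as long as a camera call.
- imaging.silhouettes(name, picture): "pixels" (420x560 bool, what is visible of it).
- imaging.mark_of(name, picture): "at" ([x, y, z] in mm, in world coordinates, good to about 4 mm: a listed point, or the origin of a listed thing).
The state is a dict: "time": time; "q": joint angles; "dq": joint speeds; "tau": joint torques, N m; "tcp_pos": TCP position; "eef_rot": TCP orientation; "force": force on the tool from outside, world axes, zero at the start; "wrist_torque": the same for the moment, N m; "opening": finger opening in mm.
Only numpy, scipy, OpenCV 4.12 (cv2) and the standard library are available. Lean on these libraries where they do the work, as an engineer would, in place of code of your own. Each camera call takes 0.05 s, during which the arm holds its last target. There are 200 camera calls.

## Working session

There is one attempt and no reset: what is moved stays moved. The work goes in short steps, Python scripts to look and compute and a tool call to move; the robot and the scene stay as the last step left them, time stands still between calls to the robot, and variables do not carry over. Pictures are saved under pics/ and viewed, about 8 in all and at most 12, crops included, and the job is handed in when it is done.

Besides the shell and the picture viewer there is one more tool, called after "Call:" as name(argument=value, ...), one argument or row to a line, values as JSON. move_arm: Moves the arm, as the interface text tells. Its arguments: {"type":"object","properties":{"plan":{"type":"array"},"force":{"type":"number"}},"required":["plan"]}

```bash
mkdir -p pics
cat > h.py <<'E'
import numpy as np, cv2
from cell import env, imaging
from scipy.spatial.transform import Rotation as R
def K(p):
    f=210/np.tan(np.radians(p["vfov"])/2); return np.array([[f,0,p["cx"]],[0,f,p["cy"]],[0,0,1.]])
def rot(p):
    a=np.array(p["attitude"],float)
    return a if a.shape==(3,3) else R.from_euler('xyz',a,degrees=True).as_matrix()
def rays(p,uv):
    n=cv2.undistortPoints(np.array(uv,np.float64).reshape(-1,1,2),K(p),np.array(p["distortion"],float)).reshape(-1,2)
    return np.c_[n,np.ones(len(n))]
def at_depth(p,uv,d): return (rays(p,uv)*np.array(d).reshape(-1,1))@rot(p).T+np.array(p["origin"])
def at_z(p,uv,z):
    r=rays(p,uv)@rot(p).T; o=np.array(p["origin"]); return o+r*((z-o[2])/r[:,2])[:,None]
def cloud(p):
    v,u=np.mgrid[0:420,0:560]; uv=np.c_[u.ravel(),v.ravel()]
    P=at_depth(p,uv,p["z_map"].ravel()); P[p["z_map"].ravel()==0]=np.nan; return P.reshape(420,560,3)
def proj(p,X):
    Rm=rot(p); t=-Rm.T@np.array(p["origin"]); return cv2.projectPoints(np.array(X,float).reshape(-1,1,3),cv2.Rodrigues(Rm.T)[0],t,K(p),np.array(p["distortion"],float))[0].reshape(-1,2)
def save(p,n): cv2.imwrite("pics/"+n,p["frame"][...,::-1])
E
python3 - <<'E'
from h import *
s=env.get_state(); print(s, env.hold_point_z)
p=imaging.grab_frame("top"); save(p,"top1.png"); print(p["attitude"],p["origin"],p["vfov"],p["distortion"])
for n in ["spacer","small_disc","collar","bed","shelf","lip","bridge","pad","wrench","brush","jar"]:
    print(n,[(np.round(m["at"],1).tolist(),round(m["confidence"],2)) for m in imaging.mark_of(n,p)[:2]])
E
```

```text
{'time': 0.0, 'q': array([-7.10717478e+01,  1.58785673e+01, -1.59892635e+00,  7.26504404e+01,
        7.34480726e-04,  8.40762773e+01]), 'dq': array([ 0.0300487 , -0.00790419,  0.0185716 , -0.00636775, -0.01946241,
       -0.05423749]), 'tau': array([-7.87539939e-04, -4.45504260e+01,  2.95205963e+01,  1.63684337e-02,
       -1.34761112e-04, -1.62512052e-06]), 'tcp_pos': array([ 262.41685478, -566.37544252,  230.14743823]), 'eef_rot': array([-1.79872825e+02, -1.39339043e-02,  2.48519586e+01]), 'force': array([ 0.28265803,  0.06701844, -0.40781041]), 'wrist_torque': array([-0.01043259, -0.03924354, -0.00829928]), 'opening': 85.55295475548203} 18.700000000000003
[-171.72149938    0.48185621  -88.69132198] [ 390.79846407   63.37442355 1074.69080617] 54.34815408999544 [-0.02014502  0.          0.          0.          0.        ]
spacer [([462.1, -289.0, 4.9], 0.8)]
small_disc [([719.0, -307.6, -0.7], 0.67), ([558.5, -177.2, -0.7], 0.6)]
collar [([428.6, -136.2, -0.4], 0.68)]
bed [([569.1, 135.6, 1.2], 0.97)]
shelf [([523.6, 141.7, 31.1], 0.84)]
lip [([568.7, 140.1, 32.4], 0.73)]
bridge [([608.5, 130.1, 74.3], 0.77)]Traceback (most recent call last):
  File "<stdin>", line 5, in <module>
ValueError: it knows: bed, bridge, brush, collar, jar, lip, sheets, shelf, small_disc, spacer, tin, wrench
```

View pics/top1.png

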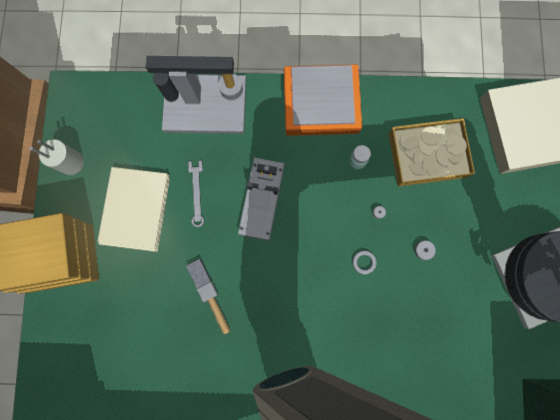

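Top view: spacer at px (425,250), small disc at (379,211), collar at (364,262), and the bed around (262,198) with the bridge near its far end. Next I'll measure the spacer and the bed's yaw.

```bash
cat > bed.py <<'E'
from h import *
p=imaging.grab_frame("top")
m=imaging.silhouettes("spacer",p)[0]["pixels"]
P=cloud(p); q=P[m]; print("spacer n",m.sum(),"med",np.nanmedian(q,0))
v,u=np.nonzero(m); print("z18 centroid",at_z(p,[[u.mean(),v.mean()]],16))
m=imaging.silhouettes("bed",p)[0]["pixels"]; q=P[m]; q=q[np.isfinite(q).all(1)]
print("bed z hist",np.histogram(q[:,2],bins=range(0,90,6)))
v,u=np.nonzero(m&(np.abs(P[...,2]-32)<7)); X=at_z(p,np.c_[u,v],32)[:,:2].astype(np.float32)
print("rect",cv2.minAreaRect(X),cv2.boxPoints(cv2.minAreaRect(X)))
for n in ["wrench","jar","brush"]: print(n,[np.round(m["at"],1) for m in imaging.mark_of(n,p)[:1]])
E
python3 bed.py
```

```text
spacer n 301 med [ 460.64194989 -289.46889726   18.50074143]
z18 centroid [[ 461.08142878 -290.40299854   16.        ]]
bed z hist (array([  20,    6,   20,   14,  355, 1490,  167,   35,  119,   57,   16,
         38,   78,   38]), array([ 0,  6, 12, 18, 24, 30, 36, 42, 48, 54, 60, 66, 72, 78, 84]))
rect ((586.3656616210938, 132.86346435546875), (80.77467346191406, 206.046875), 80.28717803955078) [[478.00525  110.43613 ]
 [681.09863   75.673965]
 [694.7261   155.2908  ]
 [491.6327   190.05296 ]]
wrench [array([597.3, 307.9,   2.3])]
jar [array([ 696.6, -119.4,   -1.1])]
brush [array([329. , 262.9,  -3.3])]
```

Call:
move_arm(
  plan=[
    [0.3,0.5,0,0,0,10.5,85],
    [0.3,0.5,0,0,0,10.5,85],
    [0.3,0.5,0,0,0,10.5,85],
    [0.4,0.5,0,0,0,10.5,85],
    [0.4,0.5,0,0,0,10.5,85],
    [0.4,0.5,0,0,0,10.5,85],
    [0.4,0.5,0,0,0,10.5,85],
    [0.4,0.5,0,0,0,10.5,85],
    [0.4,0.5,0,0,0,10.5,85],
    [0.4,0.5,0,0,0,10.5,85],
    [0.4,0.5,0,0,0,10.5,85],
    [0.4,0.5,0,0,0,10.5,85],
  ],
)

```text
time: 2.2
tcp_pos: [447.0, -321.5, 232.6]
eef_rot: [179.9, 0.2, 153.8]
force: [1.0, -0.9, 0.4]
opening: 85.2
```

Call:
move_arm(
  plan=[
    [0.2,0.4,-0.3,0,0,8.2,85],
    [0.1,0.3,-0.3,0,0,8.2,85],
    [0,0,0,0,0,0,85],
    [0,0,0,0,0,0,85],
  ],
)

```text
time: 2.7
tcp_pos: [460.8, -292.0, 209.4]
eef_rot: [180.0, 0.3, 170.8]
force: [-0.8, 0.3, 0.3]
opening: 85.2
```

Run:
```python
from h import *
s=env.get_state(); print(s["tcp_pos"],s["eef_rot"],s["q"])
p=imaging.grab_frame("wrist"); save(p,"w1.png"); print(p["origin"],p["attitude"])
print(imaging.mark_of("spacer",p)[:2])
r=imaging.silhouettes("spacer",p)
if r:
    m=r[0]["pixels"]; P=cloud(p); q=P[m]; q=q[np.isfinite(q).all(1)]; q=q[np.abs(q[:,2]-18)<4]
    print(len(q),np.median(q,0),cv2.minEnclosingCircle(q[:,:2].astype(np.float32)))
    v,u=np.nonzero(m); print(u.min(),u.max(),v.min(),v.max())
```

```text
[ 460.83144133 -291.97609664  209.36339757] [179.9587725    0.30837461 170.76504903] [-39.24990049   8.36812517 -13.5179025   67.86757464   0.18995522
 -30.01465202]
[ 376.67764422 -277.87078313  351.39296919] [ 1.60647449e+02 -8.56129028e-03  8.07744559e+01]
[{'at': [460.9, -291.9, 1.9], 'confidence': 0.59}]
2232 [ 459.92341712 -292.28413219   17.82541158] ((461.2589111328125, -292.7083740234375), 24.92841911315918)
255 307 142 196
```

View pics/w1.png

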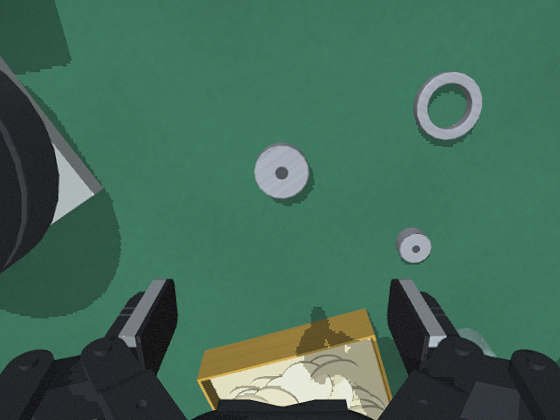

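The spacer is at px (281,172) with the fingers straddling it and no other disc in the way. Its centre, about (461, -292.5), is directly under the TCP, so I'll descend.

Call:
move_arm(
  plan=[
    [0,0,-1,0,0,0,85],
    [0,0,-1,0,0,0,85],
    [0,0,-1,0,0,0,85],
    [0,0,-1,0,0,0,85],
    [0,0,-0.7,0,0,-0.5,85],
    [0,0,-0.3,0,0,-0.5,85],
    [0,0,0,0,0,0,85],
  ],
)

```text
time: 3.72
tcp_pos: [463.3, -298.8, 9.2]
eef_rot: [-179.7, 0.9, 169.2]
force: [-0.1, 0.2, 0.3]
opening: 85.0
```

Call:
move_arm(
  plan=[
    [-0.05,0.15,-0.15,0.5,0.8,1.1,75],
    [0,0,0,0,0,0,65],
  ],
)

```text
time: 3.98
tcp_pos: [462.9, -293.9, 5.1]
eef_rot: [-179.9, 0.2, 170.3]
force: [-0.4, 0.3, 1.4]
opening: 64.7
```

Call:
move_arm(
  plan=[
    [-0.05,0.02,-0.05,0,0,0,60],
    [0,0,0,0,0,0,45],
    [0,0,0,0,0,0,40],
    [0,0,0,0,0,0,40],
    [0,0,0,0,0,0,40],
  ],
  force=40,
)

```text
time: 4.6
tcp_pos: [461.7, -293.5, 4.5]
eef_rot: [-179.8, 0.3, 170.3]
force: [-0.1, 0.3, -0.9]
opening: 47.3
```

Call:
move_arm(
  plan=[
    [0,0,0.5,0,0,0,40],
    [0,0,1,0,0,0,40],
    [0,0,1,0,0,0,40],
    [0,0,1,0,0,0,40],
    [0,0.5,0,0,0,0,40],
    [0,0.9,0,0,0,0,40],
    [0,0.9,0,0,0,0,40],
    [0,0.9,0,0,0,0,40],
    [0,0.9,0,0,0,0,40],
    [0,0.9,0,0,0,0,40],
    [0,0.9,0,0,0,0,40],
    [0,0,0,0,0,0,40],
  ],
)

```text
time: 6.1
tcp_pos: [443.9, -37.9, 130.1]
eef_rot: [179.5, -1.5, 170.4]
force: [0.2, -1.2, -2.5]
opening: 47.2
```

Run:
```python
from h import *
s=env.get_state(); print(s["tcp_pos"],s["eef_rot"],s["force"])
p=imaging.grab_frame("wrist"); save(p,"w2.png")
for n in ["spacer","bed","shelf","lip","bridge"]: print(n,[(np.round(m["at"],1).tolist(),round(m["confidence"],2)) for m in imaging.mark_of(n,p)[:1]])
```

```text
[443.88313608 -37.94029441 130.05432455] [179.45387896  -1.52960759 170.39444423] [ 0.23652906 -1.21706912 -2.48458272]
spacer [([446.3, -36.9, 125.5], 0.91)]
bed [([572.7, 140.3, 0.4], 0.79)]
shelf [([525.8, 146.8, 32.9], 0.71)]
lip [([566.5, 138.2, 29.7], 0.88)]
bridge [([607.0, 128.1, 74.4], 0.68)]
```

View pics/w2.png

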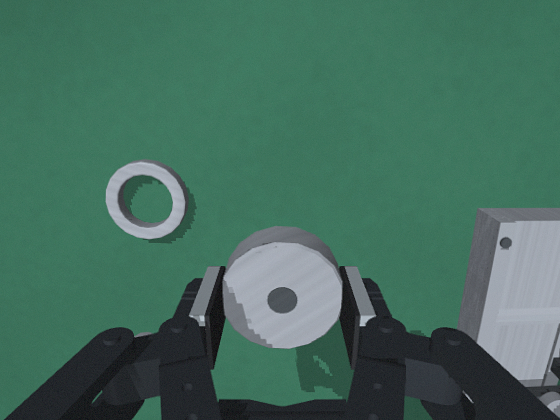

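Disc is held square between the pads, with its top centred at px (282,300). The collar at (146,200) is untouched and the bed's near end is at right. I'll carry it over the shelf now.

Call:
move_arm(
  plan=[
    [0.4,0.8,0,-0.4,-0.7,0,40],
    [0.4,1,0,-0.4,-0.7,0,40],
    [0.4,1,0,0,0,0,40],
    [0.4,0.9,0,0,0,0,40],
    [0.1,0.3,0,0,0,0,40],
    [0,0,0,0,0,0,40],
    [0,0,0,0,0,0,40],
  ],
)

```text
time: 7.28
tcp_pos: [519.3, 116.2, 132.4]
eef_rot: [-179.8, 0.5, 169.3]
force: [0.8, 0.3, -2.5]
opening: 47.3
```

Run:
```python
from h import *
s=env.get_state(); print(s["tcp_pos"],s["eef_rot"],s["force"])
p=imaging.grab_frame("wrist"); save(p,"w3.png")
for n in ["spacer","bed","shelf","lip","bridge"]: print(n,[(np.round(m["at"],1).tolist(),round(m["confidence"],2)) for m in imaging.mark_of(n,p)[:1]])
```

```text
[519.34498182 116.16271237 132.44170819] [-179.80381501    0.49040142  169.31995655] [ 0.75633675  0.27790519 -2.54268908]
spacer [([521.3, 116.0, 132.4], 0.92)]
bed [([571.9, 139.6, -1.5], 0.73)]
shelf [([523.9, 147.3, 31.7], 0.73)]
lip [([570.3, 139.3, 31.3], 0.95)]
bridge []
```

View pics/w3.png

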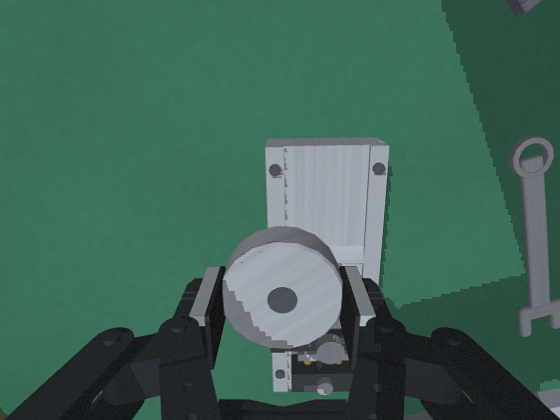

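The disc is in hand, centre mark at (282,300), with the bed below. The bed's near corners are at about (266,148) and (388,148); the rail bolts are at (275,170) and (378,168). I'll measure the bed axis relative to the held disc.

```bash
cat > m.py <<'E'
from h import *
p=imaging.grab_frame("wrist"); s=env.get_state(); t=s["tcp_pos"]; print(t)
f=p["frame"].astype(int); 
hsv=cv2.cvtColor(p["frame"],cv2.COLOR_RGB2HSV)
m=(hsv[...,1]<70)
E=[]
for r in range(156,225,4):
    row=m[r,200:440]; i=np.nonzero(row)[0]; 
    if len(i): E.append((r,200+i.min(),200+i.max()))
E=np.array(E); print(E[::4])
L=at_z(p,E[:,[1,0]],33)[:,:2]; Rr=at_z(p,E[:,[2,0]],33)[:,:2]
for n,a in (("L",L),("R",Rr)):
    l=cv2.fitLine(a.astype(np.float32),cv2.DIST_HUBER,0,.01,.01).ravel(); print(n,np.degrees(np.arctan(l[1]/l[0])),l[2:], "y at x=518:",l[3]+(518-l[2])*l[1]/l[0])
print("near edge px cols", [at_z(p,[[c,148]],33)[0,:2] for c in (275,380)])
print("mark",at_z(p,[[282,300]],t[2]-4.5+18))
big=cv2.resize(p["frame"][120:300,220:420],None,fx=4,fy=4)[:600]; cv2.imwrite("pics/w3c.png",big[...,::-1])
E
python3 m.py
```

```text
[519.57416845 116.80791    132.67123123]
[[156 264 387]
 [172 265 386]
 [188 265 384]
 [204 266 383]
 [220 266 382]]
L -9.794699 [506.55518 107.97976] y at x=518: 106.00398
R -9.685539 [518.3947  186.81418] y at x=518: 186.88155
near edge px cols [array([480.517908  , 119.56741407]), array([492.86552652, 186.26665613])]
mark [[519.44695029 117.19572364 146.17123123]]
```

View pics/w3c.png

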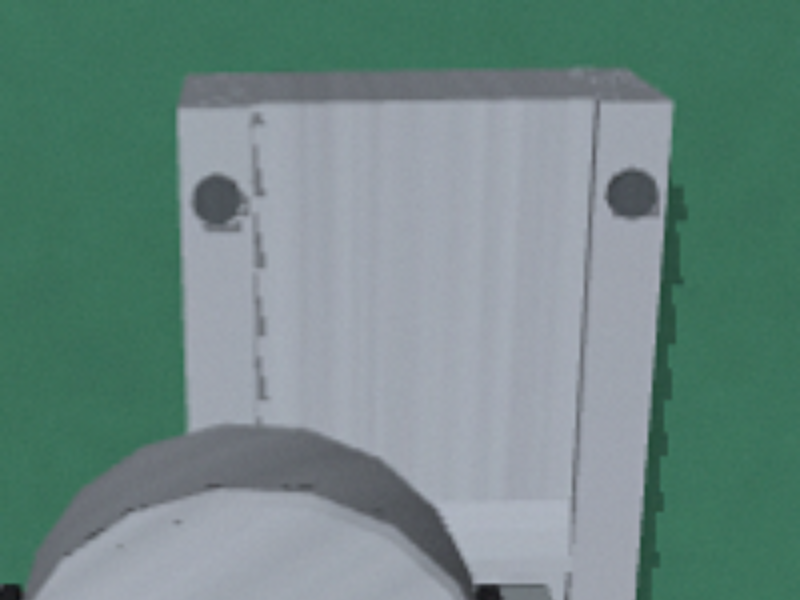

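Call:
move_arm(
  plan=[
    [-0.05,0.5,0,0,0,0.9,40],
    [0,0.25,-0.5,0,0,0,40],
    [0,0,-0.8,0,0,0,40],
    [0,0,-0.6,0,0,0,40],
    [0,0,0,0,0,0,40],
    [0,0,0,0,0,0,40],
  ],
)

```text
time: 8.38
tcp_pos: [518.6, 152.8, 57.2]
eef_rot: [179.9, 0.7, 170.5]
force: [0.8, 0.3, -2.7]
opening: 47.0
```

```bash
cat > st.py <<'E'
from cell import env
import numpy as np
s=env.get_state(); t=s["tcp_pos"]; a=np.radians(-9.7); c,n=np.cos(a),np.sin(a); d=t[:2]-np.array([569,137.5])
print("t",s["time"],"bed xy",d@[c,n],d@[-n,c],"z",t[2],"rot",s["eef_rot"],"Fbed",s["force"][:2]@[c,n],s["force"][:2]@[-n,c],s["force"][2],"op",s["opening"])
e=s["eef_rot"]; from scipy.spatial.transform import Rotation as R
print("turn needed",(R.from_euler('xyz',[180,0,170.3],degrees=True)*R.from_euler('xyz',e,degrees=True).inv()).as_rotvec(degrees=True))
E
python3 st.py
```

```text
t 8.375 bed xy -52.236059916185106 6.5707087252903085 z 57.16459193757512 rot [179.91177204   0.73930811 170.53101714] Fbed 0.7036744726405497 0.4281036845679189 -2.7192505188493143 op 46.99553520080402
turn needed [ 0.03610098  0.74367849 -0.23158311]
```

Call:
move_arm(
  plan=[
    [-0.02,-0.15,-0.2,0,0.7,0,40],
    [0,0,-0.1,0,0,0,40],
    [0,0,0,0,0,0,40],
    [0,0,0,0,0,0,40],
  ],
)

```text
time: 8.88
tcp_pos: [520.2, 146.8, 47.1]
eef_rot: [179.9, 0.3, 170.5]
force: [-0.5, 0.1, -4.0]
opening: 47.1
```

```bash
python3 st.py
python3 - <<'E'
from h import *
p=imaging.grab_frame("wrist"); save(p,"w4.png")
E
```

```text
t 8.875 bed xy -49.6800935663518 0.9016112214543349 z 47.10124339110287 rot [179.93940778   0.27335135 170.5172091 ] Fbed -0.5513116239516014 0.02292341674770852 -3.9525723469278278 op 47.14795537857395
turn needed [-0.01419912  0.27962623 -0.21735321]
```

View pics/w4.png

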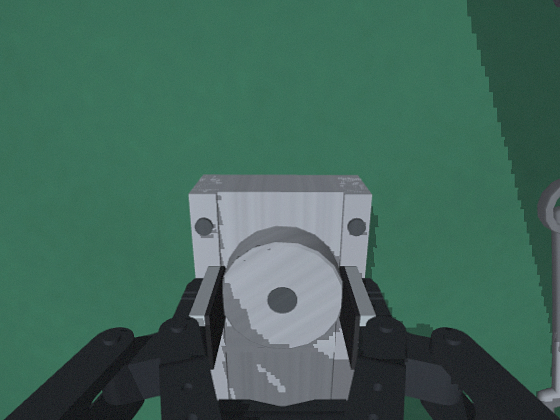

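Bed edges at cols 190 and 371 (mid 280.5) and disc centre at 282, so the disc is about 0.9 mm left of the axis, which matches the state reading. I'll nudge it and lower.

Call:
move_arm(
  plan=[
    [-0.02,-0.02,-0.15,0,0.2,-0.2,40],
    [0,0,-0.1,0,0,0,40],
    [0,0,0,0,0,0,40],
  ],
)

```text
time: 9.3
tcp_pos: [519.3, 145.9, 36.5]
eef_rot: [180.0, 0.1, 170.3]
force: [-0.3, -0.4, -3.4]
opening: 47.2
```

```bash
python3 st.py
```

```text
t 9.3 bed xy -50.416600225964075 -0.0902792158029746 z 36.500941161654254 rot [1.79973277e+02 7.01258732e-02 1.70304116e+02] Fbed -0.2265120587688095 -0.4272315292707895 -3.437529247241604 op 47.18304798157435
turn needed [-0.01452805  0.07362532 -0.00413282]
```

Call:
move_arm(
  plan=[
    [0,0,-0.04,0,0,0,40],
    [0,0,-0.02,0,0,0,40],
    [0,0,0,0,0,0,40],
  ],
)

```text
time: 9.68
tcp_pos: [519.5, 146.0, 34.7]
eef_rot: [180.0, 0.1, 170.3]
force: [-0.2, 0.5, -2.7]
opening: 47.3
```

```bash
python3 st.py
```

```text
t 9.675 bed xy -50.23675836823162 0.04528416250929751 z 34.67748272919199 rot [1.79972960e+02 9.01925467e-02 1.70310740e+02] Fbed -0.3123992405368934 0.40388749688473313 -2.7156460277545538 op 47.26368837266246
turn needed [-0.01146611  0.09345805 -0.01076156]
```

Call:
move_arm(
  plan=[
    [0,0,-0.03,0,0,0,40],
    [0,0,-0.03,0,0,0,40],
    [0,0,0,0,0,0,40],
  ],
)

```text
time: 10.05
tcp_pos: [519.8, 146.1, 34.7]
eef_rot: [180.0, 0.1, 170.3]
force: [-0.2, -0.1, -3.3]
opening: 47.2
```

```bash
python3 st.py
```

```text
t 10.05 bed xy -49.9717360705839 0.16994230247130918 z 34.71054550162209 rot [1.79980594e+02 1.31329118e-01 1.70324087e+02] Fbed -0.1536576531787246 -0.15362438976969137 -3.320629582173181 op 47.16284509237108
turn needed [ 0.00297079  0.13272195 -0.02410921]
```

Call:
move_arm(
  plan=[
    [0,0,-0.06,0,0,0,40],
    [0,0,-0.06,0,0,0,40],
  ],
)

```text
time: 10.3
tcp_pos: [520.0, 146.2, 34.4]
eef_rot: [-180.0, 0.1, 170.3]
force: [-8.7, -2.1, 20.5]
opening: 47.1
```

```bash
python3 st.py
```

```text
t 10.3 bed xy -49.7715553127499 0.29802172319088205 z 34.38269739182685 rot [-1.79994373e+02  1.27623460e-01  1.70336044e+02] Fbed -8.25493804268397 -3.5576840895352526 20.523603474916097 op 47.09216045874212
turn needed [ 0.02701086  0.12485924 -0.03603796]
```

Contact with the shelf, so I'll ease off and let go.

Call:
move_arm(
  plan=[
    [0,0,0.02,0,0,0,48],
    [0,0,0,0,0,0,55],
    [0,0,0,0,0,0,65],
    [0,0,0,0,0,0,70],
    [0,0,0,0,0,0,70],
    [0,0,0,0,0,0,70],
  ],
)

```text
time: 11.05
tcp_pos: [521.7, 146.4, 35.2]
eef_rot: [179.9, 0.3, 170.3]
force: [0.0, -0.8, -0.1]
opening: 69.9
```

```bash
python3 st.py
python3 - <<'E'
from h import *
p=imaging.grab_frame("wrist"); 
print([(np.round(m["at"],1).tolist(),round(m["confidence"],2)) for m in imaging.mark_of("spacer",p)[:1]])
r=imaging.silhouettes("spacer",p)
m=r[0]["pixels"]; P=cloud(p); q=P[m]; q=q[np.isfinite(q).all(1)]; z=np.median(q[:,2]); q=q[abs(q[:,2]-z)<2]; print(len(q),z)
A=np.c_[q[:,:2]-q[:,:2].mean(0),np.ones(len(q))]; print("plane slopes",np.linalg.lstsq(A,q[:,2],rcond=None)[0], cv2.minEnclosingCircle(q[:,:2].astype(np.float32)))
E
```

```text
t 11.05 bed xy -48.08293413814776 0.8457026892831753 z 35.24049529362175 rot [179.93547399   0.29667506 170.33287571] Fbed 0.14456527543344835 -0.7489876290248831 -0.1310367587182305 op 69.90614601061492
turn needed [-0.0137038   0.30330162 -0.03304269]
[([519.1, 147.5, 32.6], 0.72)]
10387 47.780653950585204
plane slopes [ 4.05560952e-03 -1.74867191e-03  4.78789259e+01] ((520.2205810546875, 146.68756103515625), 25.52821922302246)
```

Call:
move_arm(
  plan=[
    [0,0,0.4,0,0,0,70],
    [0,0,0.8,0,0,0,70],
    [-0.2,0,0.2,0,0,0,70],
    [-0.6,0.1,0,0,0,0,40],
    [-0.6,0.1,0,0,0,0,0],
    [-0.2,0,0,0,0,0,0],
    [0,0,0,0,0,0,0],
    [0,0,0,0,0,0,0],
  ],
)

```text
time: 12.2
tcp_pos: [455.7, 154.3, 95.3]
eef_rot: [179.9, 0.5, 170.3]
force: [0.5, -0.0, 0.5]
opening: -0.0
```

```bash
python3 st.py
python3 - <<'E'
from h import *
p=imaging.grab_frame("side"); save(p,"s1.png")
E
```

```text
t 12.2 bed xy -114.49080017236935 -2.494754532824566 z 95.2713189545285 rot [179.89239534   0.45051367 170.31495979] Fbed 0.536571904002095 0.04693643132042901 0.45851278385108785 op -0.03872533001942802
turn needed [-0.03021933  0.46219897 -0.01538275]
```

View pics/s1.png

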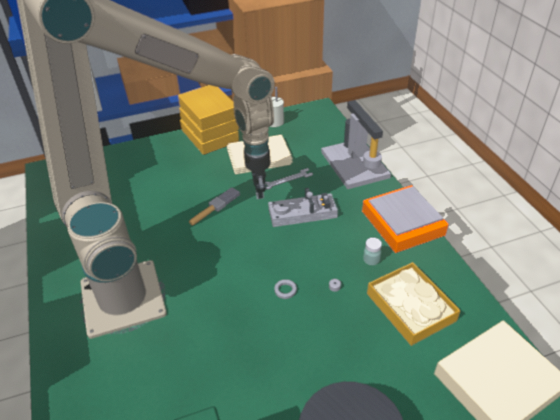

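The disc rests on the shelf, at about (283,208), with the gripper behind it at (260,190). I'll lower the closed fingers.

Call:
move_arm(
  plan=[
    [0,0.06,-0.6,0,0.4,0,0],
    [0,0,-0.6,0,0,0,0],
    [0,0,-0.1,0,0,0,0],
    [0,0,0,0,0,0,0],
    [0,0,0,0,0,0,0],
  ],
)

```text
time: 12.88
tcp_pos: [461.0, 156.9, 43.9]
eef_rot: [179.9, 0.3, 170.2]
force: [-0.6, -0.0, 0.3]
opening: 0.3
```

```bash
python3 st.py
```

```text
t 12.875 bed xy -109.70323811230917 0.9346210459464713 z 43.872803501609674 rot [179.85993273   0.3416943  170.22164167] Fbed -0.608017597291332 -0.15035351686993587 0.2956669346567492 op 0.25060119760769356
turn needed [-0.08024609  0.36046386  0.0779404 ]
```

Call:
move_arm(
  plan=[
    [0,0,-0.15,0,0.3,0,0],
    [0.2,-0.03,0,0,0,0,0],
    [0.1,-0.02,0,0,0,0,0],
    [0,0,0,0,0,0,0],
  ],
)

```text
time: 13.38
tcp_pos: [475.9, 155.0, 39.2]
eef_rot: [179.8, 0.2, 170.2]
force: [0.7, 0.4, -0.6]
opening: 0.0
```

```bash
python3 st.py
```

```text
t 13.375 bed xy -94.7572721066834 1.6053849252898373 z 39.223949504980716 rot [179.83725654   0.24100796 170.21731669] Fbed 0.6044926815643625 0.4771577778207106 -0.5675594095150137 op 0.013841660338549836
turn needed [-0.11961809  0.26506913  0.08234085]
```

Call:
move_arm(
  plan=[
    [0.1,-0.05,-0.03,0,0.2,0,0],
    [0.1,-0.02,0,0,0,0,0],
    [0.1,-0.02,0,0,0,0,0],
    [0.1,-0.02,0,0,0,0,0],
    [0,0,0,0,0,0,0],
  ],
)

```text
time: 14.0
tcp_pos: [491.1, 150.4, 37.5]
eef_rot: [179.9, -0.2, 170.2]
force: [0.2, -0.6, 0.6]
opening: 0.0
```

```bash
python3 st.py
```

```text
t 14.0 bed xy -78.98687340340753 -0.4609993380844694 z 37.50510035847881 rot [179.89109324  -0.1841354  170.22789491] Fbed 0.29910313597489324 -0.5193329296162776 0.6448587455019822 op 0.007051186090059499
turn needed [-0.13847717 -0.16306614  0.07228001]
```

Call:
move_arm(
  plan=[
    [0.1,-0.01,0.01,0,0,0,0],
    [0.1,-0.01,0.01,0,0,0,0],
    [0.1,-0.02,0.01,0,0,0,0],
    [0.1,-0.02,0,0,0,0,0],
  ],
)

```text
time: 14.5
tcp_pos: [505.6, 147.7, 37.7]
eef_rot: [179.9, -0.4, 170.2]
force: [-3.5, 0.6, 0.9]
opening: 0.4
```

```bash
python3 st.py
python3 - <<'E'
from h import *
p=imaging.grab_frame("wrist"); save(p,"w5.png")
for n in ["spacer","lip"]:print([(np.round(m["at"],1).tolist(),round(m["confidence"],2)) for m in imaging.mark_of(n,p)[:1]])
E
```

```text
t 14.5 bed xy -64.19790080056521 -0.584521360693251 z 37.653606397658244 rot [179.94498965  -0.42287347 170.24899776] Fbed -3.5293504932839213 -0.009644086910940167 0.9252967369503099 op 0.43077001273923554
turn needed [-0.12565472 -0.40750332  0.05120501]
[]
[]
```

View pics/w5.png

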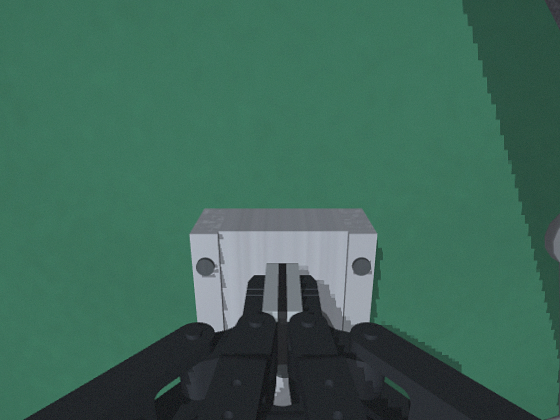

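The closed fingers (282,290) push between the rails; 3.5 N of friction shows the disc is sliding. I'll continue up the ramp in small steps.

Call:
move_arm(
  plan=[
    [0.1,-0.01,0.01,0,-0.2,0,0],
    [0.1,-0.01,0.01,0,-0.1,0,0],
    [0.1,-0.01,0.01,0,0,0,0],
    [0.1,-0.01,0.01,0,0,0,0],
    [0.1,-0.01,0.01,0,0,0,0],
    [0.1,-0.01,0.01,0,0,0,0],
  ],
)

```text
time: 15.4
tcp_pos: [532.3, 145.3, 41.0]
eef_rot: [179.9, 0.0, 170.2]
force: [-1.7, 0.7, 1.1]
opening: -0.4
```

```bash
python3 st.py
```

```text
t 15.4 bed xy -37.463630194460514 1.468296857241533 z 40.950717064443154 rot [1.79867153e+02 4.14857012e-02 1.70246683e+02] Fbed -1.8258053469132893 0.4382055098102935 1.1494159681260474 op -0.3699123695522167
turn needed [-0.12392857  0.06333359  0.05326935]
```

Call:
move_arm(
  plan=[
    [0.1,-0.04,-0.04,0,0,0,0],
    [0.1,-0.02,-0.02,0,0,0,0],
    [0,0,0,0,0,0,0],
  ],
)

```text
time: 15.78
tcp_pos: [542.3, 142.7, 38.8]
eef_rot: [179.8, 0.2, 170.2]
force: [-0.1, -0.2, 0.4]
opening: 0.3
```

```bash
python3 st.py
python3 - <<'E'
from h import *
p=imaging.grab_frame("side"); c=cv2.resize(p["frame"][160:250,220:360],None,fx=5.5,fy=5.5,interpolation=cv2.INTER_CUBIC); cv2.imwrite("pics/s2.png",c[...,::-1])
for n in ["spacer","bed"]:print([(np.round(m["at"],1).tolist(),round(m["confidence"],2)) for m in imaging.mark_of(n,p)[:1]])
E
```

```text
t 15.775 bed xy -27.22616806656021 0.5896122994191544 z 38.78456359008654 rot [1.79846362e+02 1.60980894e-01 1.70235912e+02] Fbed -0.06260442012210687 -0.17700696535982594 0.41161949648898544 op 0.34233334790053
turn needed [-0.12421467  0.1846352   0.06387219]
[([564.0, 138.2, 31.9], 0.68)]
[([573.9, 139.2, -0.3], 0.83)]
```

View pics/s2.png

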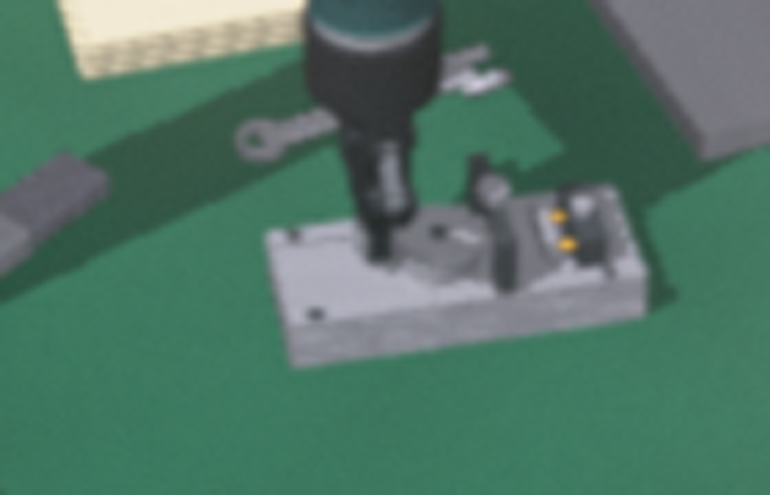

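Side crop: fingers at (380,240) with the disc just ahead at (440,240), its dark mark short of the bridge (495,230). It's riding the lip, so I'll continue.

Call:
move_arm(
  plan=[
    [0.1,-0.03,0,0,0,0,0],
    [0.1,-0.02,0,0,0,0,0],
    [0.05,-0.01,0,0,0,0,0],
  ],
)

```text
time: 16.3
tcp_pos: [551.4, 140.2, 38.4]
eef_rot: [179.9, 0.0, 170.3]
force: [-2.0, 0.3, -1.2]
opening: -0.2
```

```bash
cat > sd.py <<'E'
from h import *
exec(open("st.py").read())
p=imaging.grab_frame("side")
B=np.array([569,137.5]); a=np.radians(-9.7); c,n=np.cos(a),np.sin(a)
for k in ["spacer","bed"]:
    for m in imaging.mark_of(k,p)[:1]:
        d=np.array(m["at"][:2])-B; print(k,d@[c,n],d@[-n,c],m["at"][2],m["confidence"])
r=imaging.silhouettes("spacer",p)
if r:
    m=r[0]["pixels"]; P=cloud(p)[m]; P=P[np.isfinite(P).all(1)]; b=(P[:,:2]-B)@np.array([[c,-n],[n,c]])
    print("disc px",m.sum(),"x range",np.percentile(b[:,0],[3,50,97]),"z pct",np.percentile(P[:,2],[10,50,90]))
E
python3 sd.py
```

```text
t 16.3 bed xy -17.826623891593446 -0.30406958918182436 z 38.42645171494206 rot [1.79867488e+02 4.85086272e-02 1.70256852e+02] Fbed -2.036062367133089 -0.05469302521925131 -1.1951417415681198 op -0.19665834558374573
turn needed [-0.12241839  0.07018815  0.04309193]
spacer 14.82852900771191 4.056442710977812 37.2 0.48
bed -254.5642311494543 80.86471553951836 -5.6 0.7
disc px 130 x range [-3.19023766 15.20457339 32.59163474] z pct [42.09137299 49.62407803 53.80594216]
```

Call:
move_arm(
  plan=[
    [0.08,-0.01,0,0,0,0,0],
    [0.08,-0.01,0,0,0,0,0],
  ],
)

```text
time: 16.75
tcp_pos: [557.6, 139.4, 38.5]
eef_rot: [179.9, 0.0, 170.3]
force: [-1.5, -0.1, -0.9]
opening: -0.1
```

```bash
python3 sd.py
```

```text
t 16.75 bed xy -11.545124535352823 -0.001094898549194069 z 38.516285491784124 rot [1.79873165e+02 4.36667693e-02 1.70268282e+02] Fbed -1.4465012989716666 -0.3965918398696791 -0.9081694795093048 op -0.10712906430409891
turn needed [-0.11764669  0.06444542  0.03166964]
spacer 22.847239011099028 1.0647392026767648 38.0 0.71
bed 0.7691905564844459 0.8416328699706848 1.9 0.6
disc px 132 x range [ 2.69657514 20.86256514 36.53187109] z pct [44.0114851  49.72146229 53.4580498 ]
```

Call:
move_arm(
  plan=[
    [0.07,-0.01,0,0,0,0,0],
    [0.05,-0.01,0,0,0,0,0],
  ],
)

```text
time: 17.2
tcp_pos: [562.4, 138.7, 38.7]
eef_rot: [179.9, 0.0, 170.3]
force: [-1.8, 0.6, 1.4]
opening: -0.5
```

```bash
python3 sd.py
```

```text
t 17.2 bed xy -6.699254205608243 0.0612407286749612 z 38.71703864357175 rot [1.79867443e+02 2.80814606e-02 1.70273090e+02] Fbed -1.9079899321884992 0.2729911150763127 1.3845146314011751 op -0.48267798613966295
turn needed [-0.12591891  0.05004403  0.02687715]
spacer -255.6535515271122 81.89591926081647 -7.7 0.65
bed 3.2907518577120936 3.3016590088868956 -0.4 0.95
disc px 103 x range [ 8.32460762 23.76592832 36.42705113] z pct [39.31103992 47.16439689 51.07775089]
```

Call:
move_arm(
  plan=[
    [0.05,-0.01,0,0,0,0,0],
    [0,0,0,0,0,0,0],
  ],
)

```text
time: 17.65
tcp_pos: [564.7, 138.3, 38.7]
eef_rot: [179.9, 0.1, 170.3]
force: [-0.0, -0.2, -0.9]
opening: 0.2
```

```bash
python3 sd.py
```

```text
t 17.65 bed xy -4.395067039528036 0.017412792254882528 z 38.74934886114561 rot [1.79866993e+02 6.33282648e-02 1.70270493e+02] Fbed 0.018261860279866014 -0.24089401011806272 -0.9238911832921818 op 0.23961999888282448
turn needed [-0.12041351  0.08486415  0.02943371]
spacer 29.87357092802834 7.43974193154996 31.9 0.7
```

Call:
move_arm(
  plan=[
    [0.05,-0.01,0,0,0,0,0],
    [0.04,-0.01,0,0,0,0,0],
  ],
)

```text
time: 18.1
tcp_pos: [567.4, 137.6, 38.8]
eef_rot: [179.9, -0.0, 170.3]
force: [-2.7, 1.0, 1.4]
opening: 0.1
```

```bash
python3 st.py
```

```text
t 18.1 bed xy -1.6240419630108467 -0.1310957730343824 z 38.80341579197581 rot [ 1.79859201e+02 -4.68547022e-02  1.70285027e+02] Fbed -2.803283408250838 0.5620734997829159 1.4256981951111962 op 0.10060245528344411
turn needed [-0.1466831  -0.02244259  0.01503053]
```

Call:
move_arm(
  plan=[
    [0.05,-0.01,0,0,0,0,0],
    [0.04,-0.01,0,0,0,0,0],
  ],
)

```text
time: 18.35
tcp_pos: [570.7, 136.9, 38.8]
eef_rot: [179.9, -0.1, 170.3]
force: [-1.5, 0.4, 1.7]
opening: 0.5
```

```bash
python3 sd.py
```

```text
t 18.35 bed xy 1.7740490611839785 -0.3155580598460558 z 38.79846498557088 rot [ 1.79858484e+02 -1.06022075e-01  1.70295164e+02] Fbed -1.6007338273792553 0.16758969273091004 1.7102796203643753 op 0.505281177277371
turn needed [-0.15736009 -0.08065564  0.00496652]
spacer 36.61338970242997 3.6207312104045886 35.9 0.64
bed 3.893976315461737 4.52072432853667 3.3 0.85
disc px 112 x range [15.24483525 29.5078295  61.8087652 ] z pct [34.86027218 47.57177503 52.01641644]
```

Call:
move_arm(
  plan=[
    [0.05,-0.01,0,0,0,0,0],
    [0.04,-0.01,0,0,0,0,0],
  ],
)

```text
time: 18.8
tcp_pos: [574.3, 136.0, 38.8]
eef_rot: [179.9, -0.1, 170.3]
force: [-2.1, 0.1, 3.0]
opening: 0.1
```

```bash
python3 st.py
```

```text
t 18.8 bed xy 5.490434888736777 -0.5492978311409754 z 38.77323401812839 rot [ 1.79860785e+02 -1.06200406e-01  1.70293346e+02] Fbed -2.0542999786037854 -0.2148001554246785 2.9955214305199602 op 0.10492262295863504
turn needed [-0.1551233  -0.08121676  0.00678306]
```

Call:
move_arm(
  plan=[
    [0.05,-0.01,0,0,0,0,0],
    [0.04,0,0,0,0,0,0],
  ],
)

```text
time: 19.05
tcp_pos: [576.9, 135.6, 38.6]
eef_rot: [179.9, -0.3, 170.3]
force: [-5.8, 0.9, 4.6]
opening: -0.2
```

```bash
python3 st.py
```

```text
t 19.05 bed xy 8.09076986411804 -0.5196341553221667 z 38.63269406029382 rot [179.87768408  -0.25361406 170.29965013] Fbed -5.886971415009882 -0.07507289881543552 4.641698192122326 op -0.16067722697601403
turn needed [-0.16329899 -0.22937876  0.00062058]
```

Call:
move_arm(
  plan=[
    [0.05,0,0.01,0,0,0,0],
  ],
)

```text
time: 19.18
tcp_pos: [577.3, 135.7, 38.7]
eef_rot: [179.9, -0.4, 170.3]
force: [-6.0, 0.7, 3.7]
opening: 0.1
```

```bash
python3 st.py
```

```text
t 19.175 bed xy 8.464235724291079 -0.40994981162374616 z 38.696228730386416 rot [179.90633494  -0.44598734 170.3110275 ] Fbed -5.9919725483062996 -0.29629404703672574 3.6782218108009177 op 0.0796152056248816
turn needed [-0.16742883 -0.4238458  -0.0106629 ]
```

Call:
move_arm(
  plan=[
    [0.06,0,0.01,0,0,0,0],
    [0.06,0,0.01,0,0,0,0],
  ],
)

```text
time: 19.42
tcp_pos: [577.4, 135.7, 38.7]
eef_rot: [180.0, -1.0, 170.3]
force: [-7.3, 0.1, 5.9]
opening: 0.0
```

```bash
python3 sd.py
```

```text
t 19.425 bed xy 8.630455879504332 -0.35154299634533914 z 38.74386877545163 rot [179.99569024  -0.97636098 170.33282998] Fbed -7.203892685660193 -1.0846606114073511 5.8874546921378235 op 0.007678190539630193
turn needed [-0.16847898 -0.9617246  -0.03279246]
spacer 43.0785789078673 2.595388078621006 37.9 0.51
bed 0.783024919642682 175.8459179849655 2.8 0.71
```

Call:
move_arm(
  plan=[
    [0.06,0,0.03,0,0.5,0,0],
    [0.06,0,0.02,0,0.4,0,0],
  ],
)

```text
time: 19.88
tcp_pos: [577.9, 135.7, 39.0]
eef_rot: [-179.8, -2.4, 170.4]
force: [-6.1, 1.0, 3.7]
opening: 0.2
```

```bash
python3 st.py
```

```text
t 19.875 bed xy 9.022778414627927 -0.25564719745195874 z 39.022312979972114 rot [-179.76956244   -2.36197679  170.35275566] Fbed -6.190175972184927 -0.08575704254178099 3.7238948145529482 op 0.16429036667529595
turn needed [-0.16976679 -2.36710486 -0.05749793]
```

Wrong sign on that tilt correction: the turn needed is negative. Fixing the tilt before going on.

Call:
move_arm(
  plan=[
    [0.01,0,0,0,-1.2,0,0],
    [0.01,0,0,0,-1.0,0,0],
  ],
)

```text
time: 20.12
tcp_pos: [578.3, 135.8, 38.5]
eef_rot: [179.9, -0.2, 170.4]
force: [-3.5, 0.6, 1.6]
opening: -0.3
```

```bash
python3 st.py
```

```text
t 20.125 bed xy 9.479962383854325 -0.15360721348745457 z 38.50801570532285 rot [179.86564056  -0.23849492 170.36060661] Fbed -3.5369241438544616 0.05265704451871536 1.5564256056669379 op -0.25105959716574566
turn needed [-0.17250984 -0.21253833 -0.06032686]
```

Call:
move_arm(
  plan=[
    [0.06,-0.01,0,0,-0.3,0,0],
    [0.05,-0.01,0,0,-0.3,0,0],
  ],
)

```text
time: 20.38
tcp_pos: [578.3, 135.7, 38.3]
eef_rot: [179.7, -0.1, 170.4]
force: [-6.6, 1.3, 5.2]
opening: -0.1
```

```bash
python3 st.py
```

```text
t 20.375 bed xy 9.507521407574268 -0.17368947465325524 z 38.25612380576536 rot [ 1.79725865e+02 -7.30041284e-02  1.70412802e+02] Fbed -6.710950986681366 0.13122244007448594 5.170415213146408 op -0.12563615124060584
turn needed [-0.28249117 -0.02604948 -0.11262746]
```

Call:
move_arm(
  plan=[
    [0.09,-0.02,0.02,0,-0.3,0,0],
    [0.09,-0.02,0.02,0,-0.3,0,0],
  ],
)

```text
time: 20.62
tcp_pos: [578.9, 135.4, 38.3]
eef_rot: [179.6, -0.2, 170.5]
force: [-9.5, 3.5, 3.8]
opening: 0.2
```

```bash
python3 st.py
```

```text
t 20.625 bed xy 10.13221162948558 -0.44544309685792205 z 38.343206593362446 rot [179.567475    -0.18205402 170.49577633] Fbed -9.978047519352156 1.8023348049020882 3.8380888549472854 op 0.2424384608129281
turn needed [-0.45683254 -0.10735531 -0.19508807]
```

Call:
move_arm(
  plan=[
    [0.11,-0.01,0.02,-0.3,-0.3,-0.2,0],
    [0.11,-0.01,0.02,-0.2,-0.3,0,0],
  ],
)

```text
time: 20.88
tcp_pos: [579.0, 135.3, 38.3]
eef_rot: [-180.0, -0.4, 170.4]
force: [-12.2, 2.1, 7.1]
opening: 0.1
```

```bash
python3 sd.py
```

```text
t 20.875 bed xy 10.236934875945838 -0.47945032326676124 z 38.30035608107193 rot [-179.97695019   -0.43300686  170.36641107] Fbed -12.38903666140879 -0.03072719829829028 7.087472854075675 op 0.13161448738490525
turn needed [-0.04998727 -0.43072905 -0.06649785]
spacer 45.152788726759844 5.89200052584767 37.0 0.61
bed 0.027837286398433643 5.178728133961646 1.9 0.7
disc px 76 x range [23.93929297 54.70662952 67.14788459] z pct [40.78689595 48.58201951 52.02563134]
```

Call:
move_arm(
  plan=[
    [0.1,-0.01,0.05,0,-0.4,0,0],
    [0.1,-0.01,0.05,0,-0.4,0,0],
    [0.1,-0.01,0.04,0,-0.3,0,0],
  ],
)

```text
time: 21.45
tcp_pos: [579.3, 134.5, 39.0]
eef_rot: [180.0, -0.5, 170.5]
force: [-8.1, 1.6, -0.7]
opening: 0.1
```

```bash
python3 st.py
```

```text
t 21.45 bed xy 10.703037722175193 -1.2193078408680247 z 39.00263201535345 rot [179.98426015  -0.54370676 170.45178178] Fbed -8.25192390496105 0.25037704312441883 -0.6589329494533859 op 0.05274905234888838
turn needed [-0.1064171  -0.53342324 -0.15170596]
```

Call:
move_arm(
  plan=[
    [0.11,0.01,0.02,0,-0.4,-0.1,0],
    [0.11,0.01,0.03,0,-0.4,0,0],
    [0.11,0,0.03,0,-0.3,0,0],
  ],
)

```text
time: 21.82
tcp_pos: [579.4, 134.6, 38.5]
eef_rot: [-179.9, -0.8, 170.4]
force: [-9.9, 0.8, 4.8]
opening: 0.1
```

```bash
python3 st.py
```

```text
t 21.825 bed xy 10.775585514084744 -1.04970566239308 z 38.46860450952115 rot [-179.87991196   -0.82556794  170.3957211 ] Fbed -9.908952081929318 -0.9065817739223386 4.775607286257414 op 0.13945295442434455
turn needed [-0.02003357 -0.83401522 -0.09658458]
```

Call:
move_arm(
  plan=[
    [0.13,-0.01,0.05,0,-0.6,0,0],
    [0.13,-0.01,0.05,0,-0.6,0,0],
    [0.13,-0.01,0.04,0,-0.4,0,0],
  ],
)

```text
time: 22.2
tcp_pos: [579.8, 134.2, 38.5]
eef_rot: [-180.0, -0.9, 170.5]
force: [-10.3, 2.4, 4.4]
opening: -0.0
```

```bash
python3 st.py
```

```text
t 22.2 bed xy 11.185794201975101 -1.3931723350361063 z 38.47298193266539 rot [-179.99637564   -0.87155825  170.50368785] Fbed -10.517462164555537 0.6472216891937019 4.378207441885242 op -0.044052081246202884
turn needed [-0.14174754 -0.85996241 -0.20371149]
```

Call:
move_arm(
  plan=[
    [0.14,0.01,0.05,0,-0.6,-0.2,0],
    [0.14,0,0.05,0,-0.6,0,0],
    [0.14,-0.01,0.04,0,-0.5,0,0],
    [0.14,-0.01,0.04,0,-0.4,0,0],
  ],
)

```text
time: 22.7
tcp_pos: [579.9, 134.5, 38.5]
eef_rot: [180.0, -1.2, 170.4]
force: [-12.3, 3.1, 4.7]
opening: -0.2
```

```bash
python3 sd.py
```

```text
t 22.7 bed xy 11.294277300060028 -1.0957946435520254 z 38.50656329088735 rot [179.95703882  -1.16343483 170.44093283] Fbed -12.656683024386501 0.9877656476073851 4.6980096441001 op -0.17915516532049872
turn needed [-0.23697029 -1.13985603 -0.1404918 ]
spacer 48.17053907121639 3.6686735461767856 36.0 0.4
bed 3.613404959715804 0.8205513982082766 3.5 0.6
disc px 87 x range [24.05206249 55.73796043 69.15550567] z pct [38.38407661 48.11739992 51.39212121]
```

Holding about 12 N for half a second more, then drawing back.

Call:
move_arm(
  plan=[
    [0.14,0.01,0.05,0,-0.6,0,0],
    [0.14,0,0.05,0,-0.6,0,0],
    [0.13,0,0.04,0,-0.6,0,0],
    [0.13,0,0.04,0,-0.5,0,0],
  ],
)

```text
time: 23.4
tcp_pos: [580.1, 135.0, 38.5]
eef_rot: [180.0, -1.1, 170.6]
force: [-10.4, 0.9, 3.6]
opening: -0.4
```

```bash
python3 st.py
```

```text
t 23.4 bed xy 11.377715360336937 -0.6415062193296073 z 38.5310107705883 rot [179.95573927  -1.13362466 170.55689265] Fbed -10.413281892454675 -0.845991845657149 3.641709538679277 op -0.43174274552513525
turn needed [-0.23214152 -1.11048462 -0.2564464 ]
```

Call:
move_arm(
  plan=[
    [-0.05,0.01,0.02,0,-0.5,0,0],
    [-0.1,0.02,0.03,0,-0.5,0,0],
    [-0.2,0.03,0.03,0,0,0,0],
    [-0.4,0.06,0.05,0,0,0,0],
    [-0.7,0.12,0.2,0,0,0,0],
    [-0.5,0.1,0.6,0,0,0,0],
    [-0.5,0,0.8,0,0,0,0],
    [-0.5,-0.5,0.8,0,0,0,0],
    [-0.2,-0.9,0.3,0,0,0,0],
    [0,-0.9,0,0,0,0,0],
    [0,-0.9,0,0,0,0,0],
    [0,0,0,0,0,0,0],
  ],
)

```text
time: 24.9
tcp_pos: [450.4, 18.6, 159.4]
eef_rot: [179.7, 1.0, 170.7]
force: [-0.2, -0.0, 0.4]
opening: 0.1
```

```bash
python3 st.py
python3 - <<'E'
from h import *
B=np.array([569,137.5]); a=np.radians(-9.7); M=np.array([[np.cos(a),-np.sin(a)],[np.sin(a),np.cos(a)]])
for cam in ["side","top"]:
    p=imaging.grab_frame(cam)
    for k in ["spacer","bed","small_disc","collar","wrench","brush","jar"]:
        for m in imaging.mark_of(k,p)[:1]: print(cam,k,np.round(m["at"],1),"bed",(np.array(m["at"][:2])-B)@M,m["confidence"])
    u,v=np.round(proj(p,[580,134,40])[0]).astype(int); c=cv2.resize(p["frame"][max(v-40,0):v+40,u-50:u+50],None,fx=6,fy=6,interpolation=cv2.INTER_CUBIC); cv2.imwrite(f"pics/e_{cam}.png",c[...,::-1]); print(u,v)
a=cv2.imread("pics/e_side.png"); b=cv2.imread("pics/e_top.png"); cv2.imwrite("pics/e.png",cv2.resize(np.hstack([a,b]),(800,320)))
E
```

```text
t 24.9 bed xy -96.85104609727122 -137.13087207505012 z 159.4489263472812 rot [179.72238991   1.04617208 170.71057697] Fbed -0.23557139159894303 -0.07514863470367471 0.4211076509273354 op 0.11538372776586947
turn needed [-0.10122705  1.07763304 -0.41309922]
side spacer [612.3 134.5  36.7] bed [43.18642835  4.33847973] 0.46
side bed [5.721e+02 1.371e+02 4.000e-01] bed [3.12307651 0.12803569] 0.77
side small_disc [598.4 309.2   2.4] bed [5.00555199e-02 1.74198873e+02] 0.47
side collar [ 424.8 -134.7    3.9] bed [ -96.27563113 -292.60465282] 0.64
side wrench [597.8 310.6   3.8] bed [ -0.77725169 175.47776463] 0.61
side brush [331.6 259.9  -5.6] bed [-254.62910362   80.65072591] 0.81
side jar [ 698.5 -118.     5. ] bed [ 170.69763573 -230.0278617 ] 0.65
300 205
top spacer [613.  133.4  31.2] bed [44.0617591   3.37214848] 0.61
top bed [568.4 135.9   2.7] bed [-0.32183907 -1.67821918] 0.56
top small_disc [ 556.6 -179.2   -0.6] bed [  41.13786349 -314.26155697] 0.51
top collar [ 427.3 -132.6   -2.4] bed [ -94.16520015 -290.11345209] 0.72
top wrench [596.4 308.7   5. ] bed [ -1.83710673 173.36904291] 0.8
top brush [332.8 264.7  -0.9] bed [-254.25500848   85.58428981] 0.84
top jar [612.4 134.5  33.4] bed [43.2849987   4.35532867] 0.61
261 199
```

View pics/e.png

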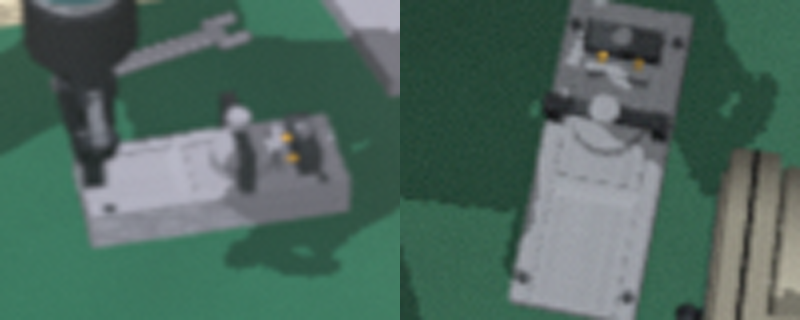

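In both views the disc lies in the pocket, partly under the bridge: side crop (230,160), top crop (605,135). I'll take one closer check from above with the wrist camera.

Call:
move_arm(
  plan=[
    [0.3,0.1,0.3,0,0,0,0],
    [0.7,0.4,0.1,0,0,0,0],
    [0.8,0.5,0,0,0,0,0],
    [0.8,0.5,0,0,0,0,0],
    [0.8,0.5,0,0,0,0,0],
    [0.6,0.4,0,0,0,0,0],
    [0.2,0.1,0,0,0,0,0],
    [0,0,0,0,0,0,0],
    [0,0,0,0,0,0,0],
  ],
)

```text
time: 26.82
tcp_pos: [621.7, 122.0, 174.1]
eef_rot: [179.8, 0.8, 170.7]
force: [-0.2, 0.0, 0.4]
opening: 0.2
```

```bash
python3 st.py
python3 - <<'E'
from h import *
B=np.array([569,137.5]); a=np.radians(-9.7); M=np.array([[np.cos(a),-np.sin(a)],[np.sin(a),np.cos(a)]])
p=imaging.grab_frame("wrist"); P=cloud(p)
r=imaging.silhouettes("spacer",p)
if r:
    m=r[0]["pixels"]; q=P[m]; q=q[np.isfinite(q).all(1)]; z=np.median(q[:,2]); q=q[abs(q[:,2]-z)<2]; b=(q[:,:2]-B)@M
    A=np.c_[b-b.mean(0),np.ones(len(b))]; print(r[0]["confidence"],len(q),"plane",np.linalg.lstsq(A,q[:,2],rcond=None)[0],"x",np.percentile(b[:,0],[1,99]),"y",np.percentile(b[:,1],[1,99]))
print([((np.array(m["at"][:2])-B)@M,m["at"][2],m["confidence"]) for n in ("spacer","bed","lip") for m in imaging.mark_of(n,p)[:1]])
u,v=np.round(proj(p,[609,131,40])[0]).astype(int); print(u,v)
v0=max(v-75,0);u0=max(u-100,0); cv2.imwrite("pics/e2.png",cv2.resize(p["frame"][v0:v0+150,u0:u0+200],None,fx=4,fy=4)[...,::-1]); print(u0,v0)
E
```

```text
t 26.825 bed xy 54.51665253014826 -6.404562358838836 z 174.09750716898566 rot [179.80311898   0.7757218  170.74191797] Fbed -0.22447320918640973 0.009129633799251687 0.37529741586674226 op 0.15561029527932144
turn needed [-0.06643896  0.79755448 -0.44324356]
0.59 1893 plane [ 2.21625042e-03 -1.05735138e-03  4.77785654e+01] x [18.89678786 65.92463412] y [-20.25302239  21.8792626 ]
[(array([44.68012324,  0.94158768]), 29.0, 0.7), (array([-3.33730868e-03,  4.76759781e+00]), 0.8, 0.77), (array([-0.46420042,  0.93515666]), 30.4, 0.88)]
290 171
190 96
```

View pics/e2.png

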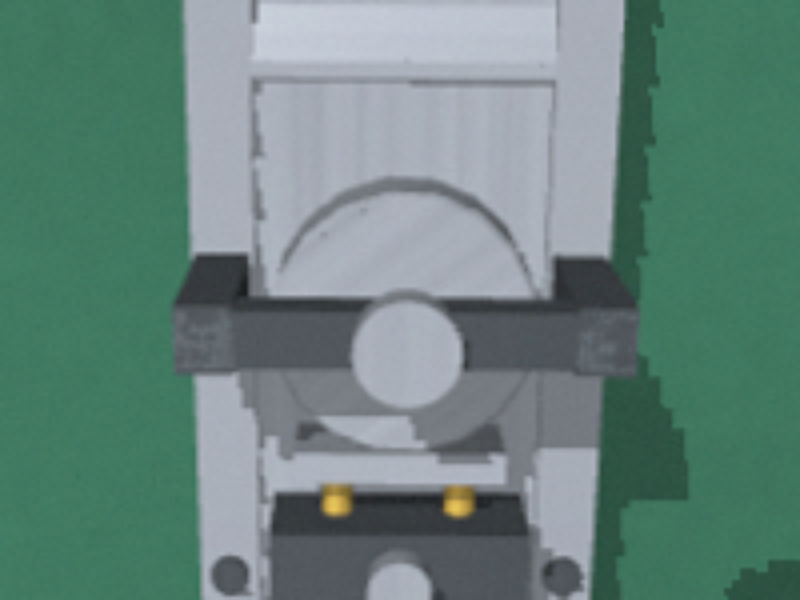

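The disc lies flat: its top is at z=47.8 with slope under 0.003, its centre is at bed x≈42–44 and y≈1, and it is clear of the lip. The robot is clear too, so I'll hand in.

```bash
python3 -c "
from cell import env; print(env.hand_in())"
```

```text
the job is handed in; nothing more can be done
None
```

The disc is lying flat and let go in the pocket, and the job was handed in at about 27 s of the 72 s allowed; no verdict was reported.

**What I did:**
- I gripped the disc, laid it on the shelf at about bed x=-50, y≈0.5, and let go.
- I pushed it over the lip with closed fingers at z≈38.5.
- I pressed the pad with 10–12.7 N for a little over a second, then drew back clear.

**Last checks:**
- **Disc:** the close wrist view put its top at z=47.8 with a slope under 0.003 rad. Its centre was at about bed x=42–44, y≈1 mm, resting at the pad.
- **Bystanders:** the collar, wrench and brush came out within about 5 mm of where they started. The small disc was found within 3 mm in the top view, and the jar within 7 mm in the side view.

**Uncertain or in disagreement:**
- **Pad travel:** I could not see it directly. From the push force less friction and the tool's advance after contact, I put it at about 3–4 mm. It can't have passed 6 mm.
- **Tilt correction:** I got one sign wrong while pressing, which tipped the tool 2.4° for a moment before I fixed it.
- **Detections:** some were wrong. The top view called the spacer the jar, and the side view called the wrench the small disc. I ignored these.

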